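# Put the movement away under the roll-top dust hood

## Task

The roll-top dust hood stands ajar: roll its slatted cover all the way up and set the green movement holder, movement side up, on the cork pad inside. Then roll the cover down and press it past its catches until the lead rail is fully home on the front sill, easing it in rather than letting it slam. Leave the cup, tweezers and wrench where they lie.

Things in the scene. Friction and masses are not known exactly. Their poses are not given: they have to be found in the camera images.
- hood: Roll-top dust hood fixed to the desk: 282 mm wide (y), 304 deep (x), 217 high; opening at the front (-x) and top. White deck 75 mm above the desk, smoked acrylic cheeks (inner faces y = +-135 mm, half-round of radius 152 mm about the track axis), inner back panel at x = +98 mm. Origin: centre of the underside at desk height; x points to its rear (away from the robot), y left, z up.
- cover (a joint): Tambour cover: aluminium lead rail and 15 wooden slats, 267 mm wide, in grooves bent to one arc of radius 138 mm, so all slats turn together round the track axis. Radians: 0 = closed, rail on the sill; grows as it rolls up and back to the stop at 1.571, fully open. Starts 0.09 to 0.14 ajar, off its catches. Stiff grooves: it stays where left; 3 to 8 N at the lip moves it.
- track_axis (a point): Centre of the track's arc: the line through this point along the hood's y, 65 mm above the desk over the hood's origin. Axes as the hood's. A fixed smoked acrylic rear shell (radius 148 mm) covers the arc from 24 deg behind the crown to the rear.
- lip (a point): Axis point, mid-length, of the rounded outer edge of the lead rail's pull lip: a radial plate 10 mm thick, 150 mm long (hood's y), standing out 34 mm from the rail; this axis is 172 mm from the track axis, the edge ends 5 mm further out. Closed, the lip points at the robot, 14 deg above level (x = -167 mm, 107 mm up); it climbs by the joint angle. Low, only fingers tilted forward get a hold under it.
- pad (a point): Centre of the top of the cork pad glued on the hood's deck: 110 mm (hood x) by 150 mm (hood y), top 77 mm above the desk, 45 mm in front of the track axis. Axes as the hood's.
- holder_mid (a point): Centre of the green plastic movement holder, half-way up: base 70 mm long (its x) by 52 mm wide (its y) by 20 mm high, with two jaws 44 mm wide at the ends up to 28 mm, a steel watch movement 33 mm across between them on top, and a steel clamp screw 14 mm across standing 7 mm out at +x. About 90 g. It stands flat on the desk; this point is 14 mm above its underside. Take it across its width.
- cup_mid (a point): Centre of the white ceramic cup, half-way up: 72 mm across the rim, 75 mm high, standing on the desk beside the hood. Not to be disturbed.
- tweezers: Stainless steel tweezers, 146 mm long along their x, about 20 mm wide, 8 mm high, lying on the desk in front of the hood. Origin: about mid-length on the underside. Not to be disturbed.
- wrench: Aluminium caseback wrench, 135 mm long along its x, 62 mm wide at the fork, 10 mm high, lying on the desk in front of the hood. Origin: about mid-length on the underside. Not to be disturbed.
- sill (a point): Middle of the front sill's top edge: a dark wooden strip 12 mm thick, 88 mm above the desk, 134 mm in front of the hood's origin; the closed lead rail rests on it. Spring ball catches in both cheeks hold the closed cover: closing, they resist over the last 11 mm of travel (up to about 17 N at the lip), then give, and the rail stops hard on the sill. Axes as the hood's.
Things that resemble listed ones, but are neither listed nor needed, are in the scene too. Of the things like the part that bears holder_mid, leave any that is white or yellow; of the rest the larger one is meant.

How it is judged:
On the way, in this order (a step that is already met when the one before it is completed fails the run):
1. the cover is rolled all the way up (value of joint cover above 1.45 rad), for 0.2 s.
2. the holder stands released on the cork pad (x of holder_mid in the frame of pad between -0.035 and 0.035 m and y of holder_mid in the frame of pad between -0.055 and 0.055 m and z of holder_mid in the frame of pad below 0.018 m and angle between holder_mid's own z axis and vertical below 0.1 rad and contact force between the fingers and holder below 0.1 N), for 0.2 s.
At the end, for the whole second after the job is handed in: The cover is fully closed (within 0.015 rad, about 2 mm at the sill) and the holder stands flat, movement up and at rest on the cork pad, its centre within 35 mm (front to back) and 55 mm (side to side) of the pad's centre; cup, tweezers and wrench are within 30 mm of where they were (value of joint cover below 0.015 rad and x of holder_mid in the frame of pad between -0.035 and 0.035 m and y of holder_mid in the frame of pad between -0.055 and 0.055 m and z of holder_mid in the frame of pad below 0.018 m and angle between holder_mid's own z axis and vertical below 0.1 rad and linear speed of holder below 0.02 m/s); the robot touches nothing.
It fails at once if the cover slams on the sill (lead rail arriving faster than about 0.2 m/s) (value of joint cover below 0.05 rad and velocity of joint cover below -1.5 rad/s).
It fails at once if the holder is tipped over (angle between holder_mid's own z axis and vertical above 0.8 rad).
It fails at once if the cup is moved by more than 30 mm or tipped (distance of cup_mid from where it was at the start of the episode above 0.03 m or angle between cup_mid's own z axis and vertical above 0.3 rad).
It fails at once if the tweezers are moved by more than 30 mm (distance of tweezers from where it was at the start of the episode above 0.03 m).
It fails at once if the wrench is moved by more than 30 mm (distance of wrench from where it was at the start of the episode above 0.03 m).
It also fails if it takes over 72 s, if anything falls off the work surface, if the arm or the gripper's body presses on something with over 40 N, if the wrist force passes 120 N, or if a joint passes its speed limit or range.

## Robot

A 6-joint arm with a two-finger parallel gripper is mounted at the origin on the work surface. World frame = base frame: x ahead of the robot, y to its left, z up, the work surface at z = 0. Lengths are in m, angles in rad, forces in N, time in s.
With the tool pointing down it reaches from about 0.375 to 0.975 m from the base axis. Payload 3.8 kg.
Tool frame: the origin (TCP) lies at the very end of the fingers, on their centre line; the grasp point (between the pads) lies 19 mm behind it; z points along the fingers, y is the line along which they close (so a half turn about z gives the same grasp; the last joint's range is limited). The gripper opens to 85 mm and grips with 20 to 120 N. Pads are 22 mm wide; open, the fingers measure 114 mm over their backs; the gripper's body (76 mm by 85 mm) begins 54 mm behind the grasp point. The pads swing forward as they close: fully open they stand 13 mm farther back than shut.
Start: joints at [-1.16, 0.264, 1.604, -0, 1.274, -0.037], TCP at [0.292, -0.608, 0.231] pointing down, gripper open.
Joint ranges: [-2.63, 2.63], [-0.94, 2.18], [0.31, 2.57], [-1.31, 4.45], [0, 2.66], [-2.55, 2.55]. Speed limits (rad/s): [2.57, 2.57, 3.14, 3.14, 3.14, 3.14].

## Interface

Orientations are given as a rotation vector (axis times angle).
In Python, from workcell import read_state, read_camera, calibration, finish_job gives the robot as it stands.
- The arm moves only by the tool step_arm, never from a script. Its argument "commands" is a list of rows, each an object of numbers: "fingers": the gripper's target within -1 to 1 (shut at 1, half-way at 0, fully open at -1); "dx", "dy", "dz": the shift along the tool's x, y, z in m; "roll": the turn about the tool's z in degrees. In form: [{"fingers": .., "dx": .., "dy": .., "dz": .., "roll": ..}, ...]. A call has 1 to 8 rows; each row is the pose to reach, as a shift and turn from the pose commanded when the call began, along the tool's axes at that moment; what a row does not reach only later rows make up. A row lasts 1/8 s, in which the tool goes at most 62.5 mm and 10.7 degrees, less where a joint would pass 70% of its speed; a pose out of reach is approached as far as the arm can. A call with a gripper value outside its range is refused whole. The fingers move at their own pace and stop on an object; "squeeze" is the grip in N (left out, the last holds). Time passes only in rows, so rows that repeat a pose let the fingers close. It gives the time, the measured TCP pose, the force, the opening and the grip force at its end, in the units of the state.
- read_state(): the state, without advancing time (a new reading comes with each control period).
- read_camera(name): name is "side" or "top" or "wrist"; returns (picture, depth): 384x512x3 uint8, blue, green, red; 384x512 float32, m along the optical axis (not along the pixel's ray), 0 where there is no reading.
- calibration(name): a dict with "intrinsics" (3x3 intrinsics, pixels), "k1" (the pictures are not rectified: a ray, as slopes to the right and down, at radius r is drawn at 1 + k1 r^2 times it, then the intrinsics apply), "world_to_cam" (4x4, takes a point from world to camera coordinates). Camera axes: x right, y up, looking along -z (the intrinsics and any distortion apply to the point x, -y, -z); pixel columns grow to the right and rows downward; lengths in m; the calibration is good to about 2 mm. A picture is of the moment at which its call begins: read the wrist's pose just before it. calibration takes no time and is no camera call; for the wrist camera it gives the pose at the moment of the call.
- finish_job(): hands the job in; it is judged then, once.
The state is a dict: "time": time; "q": joint angles; "joint_vel": joint speeds; "joint_torque": joint torques, N m; "tool_pos": TCP position; "tcp_rot": TCP orientation; "wrist_force": force on the tool from outside, world axes, zero at the start; "torque": the same for the moment, N m; "width": opening from 0.0 (shut) to 1.0 (fully open); "grip_force": force on a finger pad.
Only numpy, scipy, OpenCV 4.12 (cv2) and the standard library are available. Lean on these libraries where they do the work, as an engineer would, in place of code of your own. Each camera call takes 0.05 s, during which the arm holds its last target. There are 200 camera calls.

## Working session

There is one attempt and no reset: what is moved stays moved. The work goes in short steps, Python scripts to look and compute and a tool call to move; the robot and the scene stay as the last step left them, time stands still between calls to the robot, and variables do not carry over. Pictures are saved under pics/ and viewed, at most 10 in all, crops included, and the job is handed in when it is done.

Besides the shell and the picture viewer there is one more tool, called after ">>>" by a JSON object that holds its "api" and its "payload". step_arm: Moves the arm, as the interface text tells. Its arguments: {"type":"object","properties":{"commands":{"type":"array","items":{"type":"object","properties":{"fingers":{"type":"number"},"dx":{"type":"number"},"dy":{"type":"number"},"dz":{"type":"number"},"roll":{"type":"number"}}}},"squeeze":{"type":"number"}},"required":["commands"]}

```bash
mkdir -p pics; ls; cat > h.py <<'E'
import numpy as np, cv2
from scipy.spatial.transform import Rotation as R
from workcell import read_state, read_camera, calibration
def pix2world(c,u,v,d):
    K=np.array(c["intrinsics"]);k=c["k1"];T=np.linalg.inv(np.array(c["world_to_cam"]))
    u=np.asarray(u,float);v=np.asarray(v,float)
    xd=(u-K[0,2])/K[0,0];yd=(v-K[1,2])/K[1,1];x,y=xd.copy(),yd.copy()
    for _ in range(10):
        s=1+k*(x*x+y*y);x,y=xd/s,yd/s
    P=np.stack([x*d,-y*d,-d*np.ones_like(x),np.ones_like(x)],-1)
    return (P@T.T)[...,:3]
def cloud(name):
    c=calibration(name);im,d=read_camera(name)
    v,u=np.mgrid[:384,:512]
    return im,d,pix2world(c,u,v,d)
E
python3 - <<'E'
from h import *
s=read_state();print(s)
for n in("top","side"):
    im,d,P=cloud(n);cv2.imwrite(f"pics/{n}0.png",im);np.savez(f"{n}0.npz",im=im,d=d,P=P)
    c=calibration(n);print(n,np.round(np.linalg.inv(c["world_to_cam"]),3).tolist())
E
```

```text
pics
{'time': 0.0, 'q': array([-1.15992679e+00,  2.64798735e-01,  1.60537701e+00, -3.94500209e-05,
        1.27366840e+00, -3.69016968e-02]), 'joint_vel': array([-0.00084049,  0.00014081, -0.0001077 ,  0.00038847,  0.00159019,
        0.00070287]), 'joint_torque': array([-4.71836975e-04, -5.15116882e+01, -3.67316294e+01, -2.63753882e-04,
        1.29389545e-02,  4.19112638e-06]), 'tool_pos': array([ 0.29194288, -0.60779839,  0.22992967]), 'tcp_rot': array([-3.06103088e+00, -6.97024297e-01,  7.15142292e-04]), 'wrist_force': array([0.33287925, 0.10216067, 0.41117202]), 'torque': array([-0.02045407,  0.03383683,  0.02934614]), 'grip_force': 0.0, 'width': 0.9974993984764493}
top [[0.033, 0.974, -0.225, 0.258], [-0.999, 0.032, -0.008, -0.013], [-0.0, 0.225, 0.974, 1.173], [0.0, 0.0, 0.0, 1.0]]
side [[0.7, 0.679, -0.221, 0.329], [-0.714, 0.663, -0.223, -0.207], [-0.005, 0.314, 0.949, 0.889], [0.0, 0.0, 0.0, 1.0]]
```

View pics/top0.png

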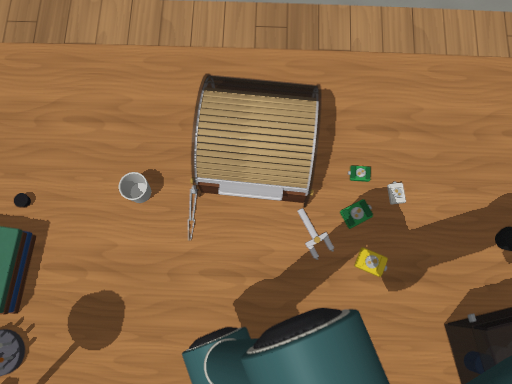

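View pics/side0.png

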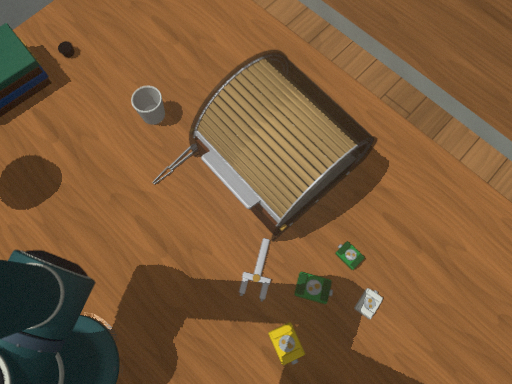

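The top view shows the hood at (257,140), its lip at about (250,190), the larger green holder at (357,213) with a smaller green one at (360,173), the wrench at (315,235), the tweezers at (192,212) and the cup at (135,187). The side view agrees with this. Next I measure their poses.

```bash
python3 - <<'E'
from h import *
from scipy.optimize import least_squares
Z={n:np.load(n+"0.npz") for n in("top","side")}
for n,b in(("top",(180,330,70,205)),("side",(180,380,45,240))):
    im,d,P=[Z[n][k] for k in("im","d","P")]
    hsv=cv2.cvtColor(im,cv2.COLOR_BGR2HSV)
    m=np.zeros(d.shape,bool);m[b[2]:b[3],b[0]:b[1]]=1
    Q=P[m&(d>0)&(P[...,2]>.14)];hq=hsv[m&(d>0)&(P[...,2]>.14)]
    Q=Q[(hq[:,1]>60)&(hq[:,2]>110)]
    # cylinder: axis at height .065, dir yaw t: forward f=(cos t, sin t)
    def r(p): 
        a=(Q[:,0]-p[0])*np.cos(p[1])+Q[:,1]*np.sin(p[1])
        return np.hypot(a,Q[:,2]-.065)-p[2]
    s=least_squares(r,[.6,0,.14],loss="soft_l1",f_scale=.002);t=s.x[1]
    y=-Q[:,0]*np.sin(t)+Q[:,1]*np.cos(t)
    c=(np.percentile(y,.3)+np.percentile(y,99.7))/2
    ax=s.x[0]*np.cos(t)
    o=ax*np.array([np.cos(t),np.sin(t)])+c*np.array([-np.sin(t),np.cos(t)])
    print(n,len(Q),"yaw",t,"r",s.x[2],"ywidth",np.ptp(np.percentile(y,[.3,99.7])),"origin",o,np.std(r(s.x)))
    # lip
    g=m&(d>0)&(hsv[...,1]<60)&(hsv[...,2]>130)&(P[...,2]>.09)&(P[...,2]<.2)
    L=P[g];a=(L[:,0]-o[0])*np.cos(t)+(L[:,1]-o[1])*np.sin(t);yy=-(L[:,0]-o[0])*np.sin(t)+(L[:,1]-o[1])*np.cos(t)
    rad=np.hypot(a,L[:,2]-.065);ang=np.arctan2(L[:,2]-.065,-a);k=(a<0)&(rad>.155)&(rad<.19)&(abs(yy)<.06)
    print(" lip",k.sum(),"rad",np.percentile(rad[k],[5,50,95]),"ang by rad",[(round(q,3),round(np.median(ang[k&(abs(rad-q)<.003)]),3)) for q in(.16,.165,.17,.175)],"y",np.percentile(yy[(rad>.16)&(a<0)],[2,98]))
    # green holders, others
    g=((hsv[...,0]>50)&(hsv[...,0]<85)&(hsv[...,1]>90)&(d>0)&(P[...,1]<-.05)&(P[...,0]>.3)).astype(np.uint8)
    nn,lab,st,ce=cv2.connectedComponentsWithStats(g)
    for i in range(1,nn):
        if st[i,4]>60:
            G=P[lab==i]
            top=G[(G[:,2]>.01)]
            rc=cv2.minAreaRect((top[:,:2]*1000).astype(np.float32))
            print(" green",st[i],top.mean(0),rc,np.percentile(G[:,2],[5,50,95]))
E
python3 -c "
import cv2
i=cv2.imread('pics/top0.png')[160:280,280:430];j=cv2.imread('pics/side0.png')[230:350,230:390]
cv2.imwrite('pics/crop1.png',cv2.hconcat([cv2.resize(i,(400,400),interpolation=2),cv2.resize(j,(400,400),interpolation=2)]))"
```

```text
top 8494 yaw -0.07107253197704515 r 0.14037216571770178 ywidth 0.26829698306730515 origin [0.65193969 0.01303919] 0.0020997864006879327
 lip 465 rad [0.15657546 0.16824285 0.17666645] ang by rad [(0.16, np.float64(0.378)), (0.165, np.float64(0.379)), (0.17, np.float64(0.376)), (0.175, np.float64(0.365))] y [-0.07570687  0.06590831]
 green [350 166  21  16 220] [ 0.58279805 -0.26336688  0.0168917 ] ((584.1549072265625, -262.82781982421875), (39.61183547973633, 50.337738037109375), 1.8440040349960327) [0.00339448 0.01576829 0.02278371]
 green [340 200  33  29 407] [ 0.47386757 -0.2505664   0.02291769] ((475.3132019042969, -251.6995849609375), (51.21843719482422, 67.44219207763672), 29.039608001708984) [0.01319577 0.0229813  0.02962903]
side 11364 yaw -0.07057537774283587 r 0.14147155409225617 ywidth 0.26106419052056357 origin [0.65322402 0.00971163] 0.0016027270203139918
 lip 621 rad [0.15647205 0.16800848 0.17734982] ang by rad [(0.16, np.float64(0.385)), (0.165, np.float64(0.383)), (0.17, np.float64(0.383)), (0.175, np.float64(0.373))] y [-0.07303863  0.06918393]
 green [336 242  28  27 287] [ 0.5828504  -0.26404247  0.01827791] ((585.242431640625, -263.9359436035156), (49.33647155761719, 38.1959228515625), 87.30159759521484) [0.01260292 0.01907622 0.02276178]
 green [297 272  28  13 170] [ 0.48292018 -0.23193934  0.02322637] ((482.85516357421875, -240.3837432861328), (28.155004501342773, 52.58819580078125), 27.806930541992188) [0.01672633 0.02184248 0.0299363 ]
 green [296 288  31  15 137] [ 0.46028326 -0.26224813  0.0201719 ] ((464.5206298828125, -260.137451171875), (21.26004409790039, 65.41548156738281), 28.948543548583984) [0.01738866 0.01963688 0.02544021]
```

View pics/crop1.png

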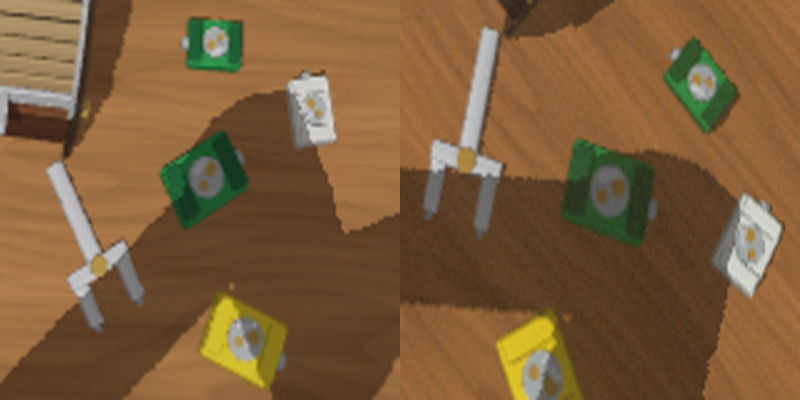

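The holder's centre is at (0.475, -0.2515), with its screw pointing along yaw -61°. The hood's origin is about (0.6525, 0.011) at yaw -0.071, and the cover starts near 0.105 rad. The tool stays vertical, so I'll push the lip's rounded edge with the shut fingers and rise along its arc.

```bash
cat >> h.py <<'E'
O=np.array([.6525,.0115]);T=-.071;F=np.array([np.cos(T),np.sin(T)]);Lf=np.array([-F[1],F[0]])
def hood(x,y,z): return np.r_[O+x*F+y*Lf,z]   # hood frame -> world
def go(p,yaw=None,base=None):
    """print the shift for world TCP target p, tool-x yaw (rad); base=(pos,rotvec) of pose now"""
    s=read_state();M=R.from_rotvec(s["tcp_rot"]).as_matrix()
    d=M.T@(np.asarray(p)-s["tool_pos"]);c=np.arctan2(M[1,0],M[0,0])
    r=0 if yaw is None else -np.degrees((yaw-c+np.pi)%(2*np.pi)-np.pi)
    print("d",np.round(d,4),"roll",round(r,1))
def lipc(phi): return -.172*np.cos(phi),.065+.172*np.sin(phi)
E
python3 - <<'E'
from h import *
x,z=lipc(.35);print(hood(x,0,z))
go(hood(x-.036,0,.20),T);go(hood(x-.036,0,.109),T)
E
```

```text
[0.49133496 0.02296198 0.12397842]
d [ 0.4216 -0.5001  0.0311] roll 29.7
d [ 0.4215 -0.4999  0.1221] roll 29.7
```

>>> {"api": "step_arm", "payload": {"commands": [{"dx": 0.05, "dy": -0.06, "dz": 0, "roll": 5, "fingers": 1}, {"dx": 0.42, "dy": -0.5, "dz": 0.03, "roll": 29.7, "fingers": 1}, {"dx": 0.42, "dy": -0.5, "dz": 0.03, "roll": 29.7, "fingers": 1}, {"dx": 0.42, "dy": -0.5, "dz": 0.03, "roll": 29.7, "fingers": 1}, {"dx": 0.42, "dy": -0.5, "dz": 0.03, "roll": 29.7, "fingers": 1}, {"dx": 0.42, "dy": -0.5, "dz": 0.03, "roll": 29.7, "fingers": 1}, {"dx": 0.42, "dy": -0.5, "dz": 0.03, "roll": 29.7, "fingers": 1}, {"dx": 0.42, "dy": -0.5, "dz": 0.03, "roll": 29.7, "fingers": 1}]}}

```text
time: 1.1
tool_pos: [0.4161, -0.1227, 0.2088]
tcp_rot: [3.14, -0.112, 0.001]
wrist_force: [0.5, -1.1, -0.5]
width: 0.0
grip_force: 0.0
```

```bash
python3 - <<'E'
from h import *
x,z=lipc(.35)
go(hood(x-.036,0,.20),T);go(hood(x-.036,0,.109),T)
E
```

```text
d [ 0.0287 -0.1506  0.0089] roll -0.0
d [ 0.0287 -0.1506  0.0999] roll -0.0
```

>>> {"api": "step_arm", "payload": {"commands": [{"dx": 0.028, "dy": -0.15, "dz": 0.01}, {"dx": 0.028, "dy": -0.15, "dz": 0.01}, {"dx": 0.028, "dy": -0.15, "dz": 0.05}, {"dx": 0.028, "dy": -0.15, "dz": 0.1}, {"dx": 0.028, "dy": -0.15, "dz": 0.1}, {"dx": 0.028, "dy": -0.15, "dz": 0.1}]}}

```text
invalid input
```

```bash
python3 - <<'E'
from h import *
x,z=lipc(.35)
go(hood(x-.016,0,.109),T)
im,d,P=cloud("wrist");cv2.imwrite("pics/w1.png",im);i2,_=read_camera("side");cv2.imwrite("pics/c2.png",cv2.hconcat([cv2.resize(im,(400,300)),cv2.resize(i2[60:300,100:420],(400,300))]))
E
```

```text
d [ 0.0487 -0.1506  0.0999] roll -0.0
```

View pics/c2.png

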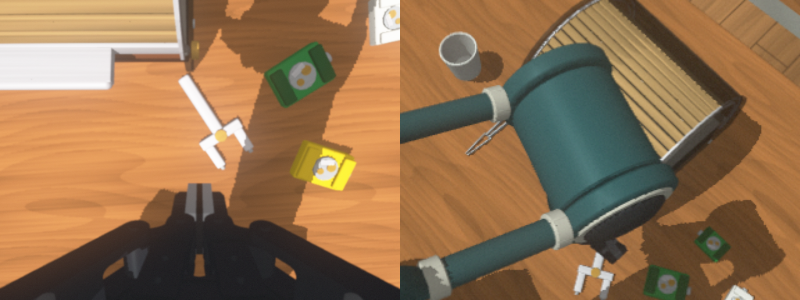

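The call was refused because every row needs all its fields. The picture shows the shut fingers in front of the wrench and the lip at the left of the wrist view (0-110, 65). I resend it.

>>> {"api": "step_arm", "payload": {"commands": [{"dx": 0.028, "dy": -0.15, "dz": 0.01, "roll": 0, "fingers": 1}, {"dx": 0.028, "dy": -0.15, "dz": 0.01, "roll": 0, "fingers": 1}, {"dx": 0.028, "dy": -0.15, "dz": 0.05, "roll": 0, "fingers": 1}, {"dx": 0.028, "dy": -0.15, "dz": 0.1, "roll": 0, "fingers": 1}, {"dx": 0.028, "dy": -0.15, "dz": 0.1, "roll": 0, "fingers": 1}, {"dx": 0.028, "dy": -0.15, "dz": 0.1, "roll": 0, "fingers": 1}]}}

```text
time: 1.95
tool_pos: [0.4554, 0.0223, 0.1102]
tcp_rot: [3.139, -0.112, 0.001]
wrist_force: [-0.3, 0.2, 0.4]
width: 0.001
grip_force: 0.0
```

```bash
python3 - <<'E'
from h import *
x,z=lipc(.35)
s=read_state();print(s["time"],s["wrist_force"],s["tool_pos"])
go(hood(x-.016,0,.109),T)
E
```

```text
1.95 [-0.321707    0.22462412  0.3816663 ] [0.45543138 0.02231789 0.11019271]
d [ 0.0198 -0.0032  0.0012] roll -0.0
```

>>> {"api": "step_arm", "payload": {"commands": [{"dx": 0.01, "dy": 0, "dz": 0, "roll": 0, "fingers": 1}, {"dx": 0.016, "dy": 0, "dz": 0, "roll": 0, "fingers": 1}, {"dx": 0.02, "dy": 0, "dz": 0, "roll": 0, "fingers": 1}, {"dx": 0.02, "dy": 0, "dz": 0, "roll": 0, "fingers": 1}]}}

```text
time: 2.45
tool_pos: [0.4729, 0.0214, 0.1091]
tcp_rot: [3.139, -0.111, -0.008]
wrist_force: [-6.8, 0.5, 4.1]
width: 0.001
grip_force: 3.3
```

>>> {"api": "step_arm", "payload": {"commands": [{"dx": 0.003, "dy": 0, "dz": 0, "roll": 0, "fingers": 1}, {"dx": 0.005, "dy": 0, "dz": -0.003, "roll": 0, "fingers": 1}, {"dx": 0.007, "dy": 0, "dz": -0.008, "roll": 0, "fingers": 1}, {"dx": 0.009, "dy": 0, "dz": -0.013, "roll": 0, "fingers": 1}]}}

```text
time: 2.95
tool_pos: [0.4766, 0.0211, 0.1192]
tcp_rot: [3.139, -0.111, -0.025]
wrist_force: [-12.9, 0.0, -0.8]
width: -0.005
grip_force: 6.7
```

>>> {"api": "step_arm", "payload": {"commands": [{"dx": 0.004, "dy": 0, "dz": -0.005, "roll": 0, "fingers": 1}, {"dx": 0.007, "dy": 0, "dz": -0.01, "roll": 0, "fingers": 1}, {"dx": 0.01, "dy": 0, "dz": -0.015, "roll": 0, "fingers": 1}, {"dx": 0.013, "dy": 0, "dz": -0.02, "roll": 0, "fingers": 1}]}}

```text
time: 3.45
tool_pos: [0.4861, 0.0204, 0.1387]
tcp_rot: [3.139, -0.111, -0.038]
wrist_force: [-23.6, 1.2, 7.0]
width: 0.002
grip_force: 12.0
```

```bash
cat >> h.py <<'E'
def cover():
    "joint value from the wrist/top/side clouds: lip plate at radius .155-.178, white"
    for n in("side","top","wrist"):
        im,d,P=cloud(n);h=cv2.cvtColor(im,cv2.COLOR_BGR2HSV)
        a=(P[...,:2]-O)@F;y=(P[...,:2]-O)@Lf;r=np.hypot(a,P[...,2]-.065);t=np.arctan2(P[...,2]-.065,-a)
        k=(d>0)&(h[...,1]<70)&(h[...,2]>90)&(r>.156)&(r<.18)&(abs(y)<.078)&(t>.15)&(t<2.1)
        if k.sum()>15: print(n,k.sum(),"face ang pctl",np.round(np.percentile(t[k],[10,50,90]),3),"joint~",round(np.median(t[k])-.03-.244,3))
E
python3 - <<'E'
from h import *
cover()
E
```

```text
side 169 face ang pctl [0.531 0.554 0.563] joint~ 0.28
top 18 face ang pctl [0.532 0.549 0.564] joint~ 0.275
wrist 20836 face ang pctl [0.551 0.559 0.564] joint~ 0.285
```

>>> {"api": "step_arm", "payload": {"commands": [{"dx": 0.006, "dy": 0, "dz": -0.009, "roll": 0, "fingers": 1}, {"dx": 0.012, "dy": 0, "dz": -0.018, "roll": 0, "fingers": 1}, {"dx": 0.019, "dy": 0, "dz": -0.027, "roll": 0, "fingers": 1}, {"dx": 0.026, "dy": 0, "dz": -0.035, "roll": 0, "fingers": 1}, {"dx": 0.034, "dy": 0, "dz": -0.042, "roll": 0, "fingers": 1}, {"dx": 0.042, "dy": 0, "dz": -0.048, "roll": 0, "fingers": 1}]}}

```text
time: 4.35
tool_pos: [0.5351, 0.0172, 0.1914]
tcp_rot: [-3.14, 0.111, 0.012]
wrist_force: [-10.4, -0.2, 8.2]
width: 0.001
grip_force: 5.4
```

```bash
python3 - <<'E'
from h import *
cover()
s=read_state();print((s["tool_pos"][:2]-O)@F,(s["tool_pos"][:2]-O)@Lf)
E
```

```text
side 142 face ang pctl [0.943 0.976 0.988] joint~ 0.702
wrist 19394 face ang pctl [0.977 0.993 0.998] joint~ 0.719
-0.11485344540680469 -0.002579723036911785
```

>>> {"api": "step_arm", "payload": {"commands": [{"dx": 0.013, "dy": 0, "dz": -0.007, "roll": 0, "fingers": 1}, {"dx": 0.026, "dy": 0, "dz": -0.013, "roll": 0, "fingers": 1}, {"dx": 0.039, "dy": 0, "dz": -0.018, "roll": 0, "fingers": 1}, {"dx": 0.053, "dy": 0, "dz": -0.022, "roll": 0, "fingers": 1}, {"dx": 0.067, "dy": 0, "dz": -0.024, "roll": 0, "fingers": 1}, {"dx": 0.081, "dy": 0, "dz": -0.024, "roll": 0, "fingers": 1}, {"dx": 0.095, "dy": 0, "dz": -0.024, "roll": 0, "fingers": 1}, {"dx": 0.108, "dy": 0, "dz": -0.024, "roll": 0, "fingers": 1}]}}

```text
time: 5.5
tool_pos: [0.647, 0.0094, 0.2135]
tcp_rot: [3.14, -0.111, -0.001]
wrist_force: [-2.5, -0.0, -0.3]
width: 0.0
grip_force: 1.0
```

>>> {"api": "step_arm", "payload": {"commands": [{"dx": 0.01, "dy": 0, "dz": 0, "roll": 0, "fingers": 1}, {"dx": 0.018, "dy": 0, "dz": 0, "roll": 0, "fingers": 1}, {"dx": 0.026, "dy": 0, "dz": 0, "roll": 0, "fingers": 1}, {"dx": 0.03, "dy": 0, "dz": 0, "roll": 0, "fingers": 1}]}}

```text
time: 6.0
tool_pos: [0.6726, 0.0076, 0.2135]
tcp_rot: [-3.139, 0.111, 0.015]
wrist_force: [-17.5, 1.0, 7.3]
width: 0.002
grip_force: 9.6
```

```bash
python3 - <<'E'
from h import *
cover()
s=read_state();print((s["tool_pos"][:2]-O)@F,(s["tool_pos"][:2]-O)@Lf)
E
```

```text
side 326 face ang pctl [1.778 1.791 1.807] joint~ 1.517
wrist 11468 face ang pctl [1.781 1.81  1.831] joint~ 1.536
0.020231285609192455 -0.002440705210037619
```

>>> {"api": "step_arm", "payload": {"commands": [{"dx": 0.005, "dy": 0, "dz": 0, "roll": 0, "fingers": 1}, {"dx": 0.005, "dy": 0, "dz": 0, "roll": 0, "fingers": 1}, {"dx": -0.05, "dy": 0, "dz": 0, "roll": 0, "fingers": 1}, {"dx": -0.06, "dy": 0, "dz": -0.05, "roll": 0, "fingers": -1}]}}

```text
time: 6.65
tool_pos: [0.6042, 0.012, 0.2516]
tcp_rot: [3.139, -0.111, -0.041]
wrist_force: [1.6, -0.1, 0.0]
width: 0.199
grip_force: 0.0
```

```bash
python3 - <<'E'
from h import *
cover()
im,d,P=cloud("top");h=cv2.cvtColor(im,cv2.COLOR_BGR2HSV)
g=((h[...,0]>50)&(h[...,0]<85)&(h[...,1]>90)&(P[...,2]>.008)&(abs(P[...,0]-.475)<.05)&(abs(P[...,1]+.25)<.05))
t=P[g];print(g.sum(),cv2.minAreaRect((t[:,:2]*1000).astype(np.float32)))
yaw=np.radians(-61)
go([.475,-.2515,.15],yaw);go([.475,-.2515,.003],yaw)
E
```

```text
side 472 face ang pctl [1.784 1.793 1.816] joint~ 1.519
top 57 face ang pctl [1.782 1.795 1.818] joint~ 1.521
wrist 7632 face ang pctl [1.768 1.784 1.814] joint~ 1.51
403 ((476.3722229003906, -253.05349731445312), (50.898136138916016, 71.63548278808594), 29.79136085510254)
d [-0.125   0.2725  0.1162] roll 57.0
d [-0.126   0.2726  0.2632] roll 57.0
```

>>> {"api": "step_arm", "payload": {"commands": [{"dx": -0.06, "dy": 0.13, "dz": -0.03, "roll": 20, "fingers": -1}, {"dx": -0.125, "dy": 0.27, "dz": 0, "roll": 57, "fingers": -1}, {"dx": -0.125, "dy": 0.27, "dz": 0, "roll": 57, "fingers": -1}, {"dx": -0.125, "dy": 0.27, "dz": 0, "roll": 57, "fingers": -1}, {"dx": -0.125, "dy": 0.27, "dz": 0.05, "roll": 57, "fingers": -1}, {"dx": -0.125, "dy": 0.27, "dz": 0.11, "roll": 57, "fingers": -1}, {"dx": -0.125, "dy": 0.27, "dz": 0.11, "roll": 57, "fingers": -1}, {"dx": -0.125, "dy": 0.27, "dz": 0.11, "roll": 57, "fingers": -1}]}}

```text
time: 7.85
tool_pos: [0.4737, -0.2491, 0.155]
tcp_rot: [-2.707, 1.594, -0.001]
wrist_force: [-0.9, -0.0, -0.1]
width: 0.999
grip_force: 0.0
```

```bash
python3 - <<'E'
from h import *
im,d,P=cloud("wrist");i2,_,Q=cloud("side")
cv2.imwrite("pics/c3.png",cv2.hconcat([cv2.resize(im,(512,384)),]))
h=cv2.cvtColor(im,cv2.COLOR_BGR2HSV)
g=((h[...,0]>50)&(h[...,0]<85)&(h[...,1]>90)&(P[...,2]>.008)&(abs(P[...,0]-.475)<.05)&(abs(P[...,1]+.25)<.05))
t=P[g];print(g.sum(),cv2.minAreaRect((t[:,:2]*1000).astype(np.float32)))
yaw=np.radians(-61)
print(read_state()["tool_pos"])
go([.475,-.2515,.003],yaw)
E
```

```text
1900 ((475.1316833496094, -252.6388702392578), (50.21051025390625, 67.76649475097656), 28.596323013305664)
[ 0.47515532 -0.24958998  0.15708911]
d [0.0009 0.0015 0.1541] roll 0.1
```

View pics/c3.png

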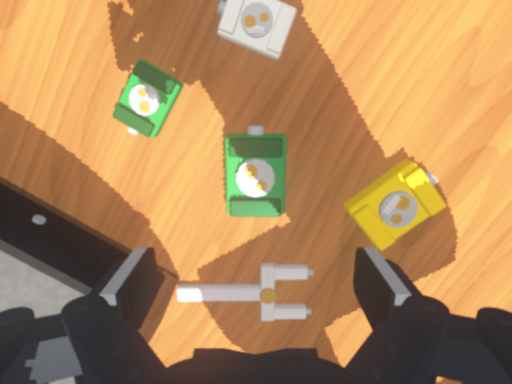

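The wrist view shows the holder square between the fingers at (255,175), with the wrench and the decoys clear of them. I descend and grasp.

>>> {"api": "step_arm", "payload": {"commands": [{"dx": 0.002, "dy": 0.001, "dz": 0.06, "roll": 0, "fingers": -1}, {"dx": 0.002, "dy": 0.001, "dz": 0.11, "roll": 0, "fingers": -1}, {"dx": 0.002, "dy": 0.001, "dz": 0.14, "roll": 0, "fingers": -1}, {"dx": 0.002, "dy": 0.001, "dz": 0.154, "roll": 0, "fingers": -1}, {"dx": 0.002, "dy": 0.001, "dz": 0.154, "roll": 0, "fingers": -1}]}}

```text
time: 8.57
tool_pos: [0.4739, -0.2513, 0.001]
tcp_rot: [-2.707, 1.594, -0.002]
wrist_force: [0.3, -0.4, 0.9]
width: 0.997
grip_force: 0.0
```

>>> {"api": "step_arm", "payload": {"commands": [{"dx": 0, "dy": 0, "dz": 0, "roll": 0, "fingers": 0}, {"dx": 0, "dy": 0, "dz": 0, "roll": 0, "fingers": 0.6}, {"dx": 0, "dy": 0, "dz": 0, "roll": 0, "fingers": 0.6}, {"dx": 0, "dy": 0, "dz": 0, "roll": 0, "fingers": 0.6}, {"dx": 0, "dy": 0, "dz": 0, "roll": 0, "fingers": 0.6}], "squeeze": 30}}

```text
time: 9.2
tool_pos: [0.4742, -0.252, 0.002]
tcp_rot: [-2.706, 1.595, -0.005]
wrist_force: [-1.0, 0.4, 5.9]
width: 0.602
grip_force: 32.0
```

>>> {"api": "step_arm", "payload": {"commands": [{"dx": 0, "dy": 0, "dz": -0.02, "roll": 0, "fingers": 0.6}, {"dx": 0, "dy": 0, "dz": -0.07, "roll": 0, "fingers": 0.6}, {"dx": 0, "dy": 0, "dz": -0.13, "roll": 0, "fingers": 0.6}, {"dx": 0, "dy": 0, "dz": -0.19, "roll": 0, "fingers": 0.6}, {"dx": 0, "dy": 0, "dz": -0.24, "roll": 0, "fingers": 0.6}, {"dx": 0, "dy": 0, "dz": -0.27, "roll": -8, "fingers": 0.6}, {"dx": 0, "dy": 0, "dz": -0.27, "roll": -16, "fingers": 0.6}, {"dx": 0, "dy": 0, "dz": -0.27, "roll": -16, "fingers": 0.6}]}}

```text
time: 10.2
tool_pos: [0.4725, -0.2511, 0.2707]
tcp_rot: [2.901, -1.206, 0.001]
wrist_force: [-0.1, 0.5, -1.7]
width: 0.599
grip_force: 31.9
```

```bash
python3 - <<'E'
from h import *
s=read_state();print(s["tool_pos"],s["width"],s["grip_force"],s["wrist_force"])
go(hood(-.055,0,.27),T)
E
```

```text
[ 0.47252184 -0.25112342  0.27067948] 0.5993896563169193 31.911444067955017 [-0.09050026  0.48538832 -1.69264257]
d [-0.1006 -0.2767  0.0007] roll -41.1
```

>>> {"api": "step_arm", "payload": {"commands": [{"dx": -0.015, "dy": -0.04, "dz": 0, "roll": -7, "fingers": 0.6}, {"dx": -0.035, "dy": -0.09, "dz": 0, "roll": -14, "fingers": 0.6}, {"dx": -0.053, "dy": -0.14, "dz": 0, "roll": -21, "fingers": 0.6}, {"dx": -0.07, "dy": -0.19, "dz": 0, "roll": -28, "fingers": 0.6}, {"dx": -0.087, "dy": -0.24, "dz": 0, "roll": -35, "fingers": 0.6}, {"dx": -0.1, "dy": -0.276, "dz": 0, "roll": -41, "fingers": 0.6}, {"dx": -0.1, "dy": -0.276, "dz": 0, "roll": -41, "fingers": 0.6}, {"dx": -0.1, "dy": -0.276, "dz": 0, "roll": -41, "fingers": 0.6}]}}

```text
time: 11.2
tool_pos: [0.5965, 0.0143, 0.2691]
tcp_rot: [3.139, -0.114, -0.003]
wrist_force: [0.3, -1.1, 0.3]
width: 0.6
grip_force: 32.0
```

```bash
python3 - <<'E'
from h import *
s=read_state();print(s["tool_pos"],s["width"],s["grip_force"],s["wrist_force"])
go(hood(-.055,0,.080),T)
cover()
im,_=read_camera("wrist");i2,_=read_camera("side");cv2.imwrite("pics/c4.png",cv2.hconcat([cv2.resize(im,(400,300)),cv2.resize(i2[0:300,100:500],(400,300))]))
E
```

```text
[0.59652799 0.01429156 0.26908484] 0.5995198434997483 31.98753297328949 [ 0.29120471 -1.09091079  0.30170111]
d [ 0.0014 -0.0013  0.1891] roll -0.1
side 521 face ang pctl [1.785 1.793 1.816] joint~ 1.519
top 60 face ang pctl [1.779 1.792 1.814] joint~ 1.518
wrist 9673 face ang pctl [1.767 1.78  1.812] joint~ 1.506
```

View pics/c4.png

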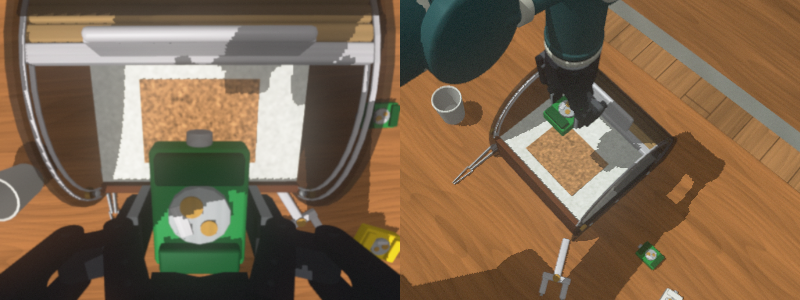

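The pictures show the cover fully up, the cork pad clear, and the holder level in the gripper above it. I lower it.

>>> {"api": "step_arm", "payload": {"commands": [{"dx": 0, "dy": 0, "dz": 0.04, "roll": 0, "fingers": 0.6}, {"dx": 0, "dy": 0, "dz": 0.09, "roll": 0, "fingers": 0.6}, {"dx": 0, "dy": 0, "dz": 0.13, "roll": 0, "fingers": 0.6}, {"dx": 0, "dy": 0, "dz": 0.16, "roll": 0, "fingers": 0.6}, {"dx": 0, "dy": 0, "dz": 0.178, "roll": 0, "fingers": 0.6}, {"dx": 0, "dy": 0, "dz": 0.185, "roll": 0, "fingers": 0.6}, {"dx": 0, "dy": 0, "dz": 0.188, "roll": 0, "fingers": 0.6}, {"dx": 0, "dy": 0, "dz": 0.188, "roll": 0, "fingers": 0.6}]}}

```text
time: 12.45
tool_pos: [0.5982, 0.0146, 0.0832]
tcp_rot: [-3.14, 0.111, -0.003]
wrist_force: [-0.1, 0.0, -0.9]
width: 0.598
grip_force: 32.0
```

>>> {"api": "step_arm", "payload": {"commands": [{"dx": 0, "dy": 0, "dz": 0.002, "roll": 0, "fingers": 0.6}, {"dx": 0, "dy": 0, "dz": 0.0035, "roll": 0, "fingers": 0.6}, {"dx": 0, "dy": 0, "dz": 0.0035, "roll": 0, "fingers": 0.6}]}}

```text
time: 12.82
tool_pos: [0.5977, 0.0147, 0.0791]
tcp_rot: [-3.14, 0.111, -0.002]
wrist_force: [-0.5, -0.1, 1.5]
width: 0.599
grip_force: 32.2
```

>>> {"api": "step_arm", "payload": {"commands": [{"dx": 0, "dy": 0, "dz": 0.0005, "roll": 0, "fingers": -0.4}, {"dx": 0, "dy": 0, "dz": 0.0005, "roll": 0, "fingers": -0.8}, {"dx": 0, "dy": 0, "dz": 0.0005, "roll": 0, "fingers": -0.8}, {"dx": 0, "dy": 0, "dz": 0.0005, "roll": 0, "fingers": -0.8}, {"dx": 0, "dy": 0, "dz": 0.0005, "roll": 0, "fingers": -0.8}, {"dx": 0, "dy": 0, "dz": 0.0005, "roll": 0, "fingers": -0.8}]}}

```text
time: 13.58
tool_pos: [0.5973, 0.0146, 0.0781]
tcp_rot: [-3.14, 0.111, -0.0]
wrist_force: [-0.1, 0.6, 1.0]
width: 0.896
grip_force: 0.0
```

>>> {"api": "step_arm", "payload": {"commands": [{"dx": 0, "dy": 0, "dz": -0.02, "roll": 0, "fingers": -0.8}, {"dx": 0, "dy": 0, "dz": -0.06, "roll": 0, "fingers": -0.8}, {"dx": 0, "dy": 0, "dz": -0.12, "roll": 0, "fingers": -0.8}, {"dx": 0, "dy": 0, "dz": -0.18, "roll": 0, "fingers": -0.8}, {"dx": 0, "dy": 0, "dz": -0.24, "roll": 0, "fingers": 1}, {"dx": 0, "dy": 0, "dz": -0.24, "roll": 0, "fingers": 1}, {"dx": 0, "dy": 0, "dz": -0.24, "roll": 0, "fingers": 1}]}}

```text
time: 14.45
tool_pos: [0.5973, 0.0146, 0.3194]
tcp_rot: [-3.14, 0.111, -0.003]
wrist_force: [0.2, 1.0, 0.6]
width: 0.259
grip_force: 0.0
```

```bash
python3 - <<'E'
from h import *
cover()
im,d,P=cloud("wrist");cv2.imwrite("pics/c5.png",im)
h=cv2.cvtColor(im,cv2.COLOR_BGR2HSV)
x=(P[...,:2]-O)@F+.045;y=(P[...,:2]-O)@Lf
g=((h[...,0]>50)&(h[...,0]<85)&(h[...,1]>90)&(d>0)&(abs(x)<.09)&(abs(y)<.1))
print(g.sum(),"pad x,y",[(p.min().round(4),p.max().round(4)) for p in(x[g],y[g])],np.percentile(P[g][:,2],[5,50,95]))
print(read_state()["tool_pos"])
go(hood(.08,0,.32),T);go(hood(.08,0,.245),T)
E
```

```text
side 441 face ang pctl [1.785 1.793 1.815] joint~ 1.519
wrist 5891 face ang pctl [1.767 1.78  1.812] joint~ 1.506
896 pad x,y [(np.float64(-0.0434), np.float64(0.0243)), (np.float64(-0.0261), np.float64(0.0245))] [0.09670998 0.09830316 0.10609762]
[0.59623941 0.01463584 0.31592583]
d [ 0.1363 -0.0008 -0.0046] roll 0.0
d [ 0.1366 -0.0008  0.0704] roll 0.0
```

View pics/c5.png

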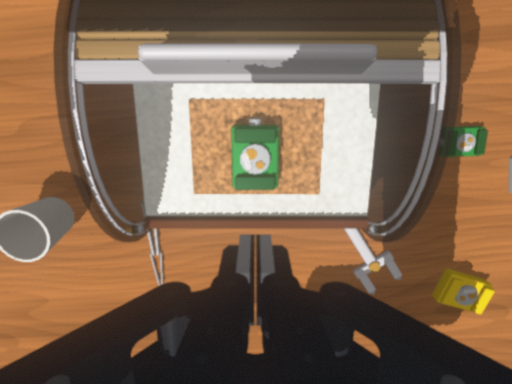

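The holder stands on the pad about 10 mm in front of its centre and upright, with the movement visible at (256,158). Next I go behind the lip and work out the closing path.

>>> {"api": "step_arm", "payload": {"commands": [{"dx": 0.05, "dy": 0, "dz": 0, "roll": 0, "fingers": 1}, {"dx": 0.1, "dy": 0, "dz": 0, "roll": 0, "fingers": 1}, {"dx": 0.137, "dy": 0, "dz": 0, "roll": 0, "fingers": 1}, {"dx": 0.137, "dy": 0, "dz": 0, "roll": 0, "fingers": 1}, {"dx": 0.137, "dy": 0, "dz": 0.04, "roll": 0, "fingers": 1}, {"dx": 0.137, "dy": 0, "dz": 0.07, "roll": 0, "fingers": 1}, {"dx": 0.137, "dy": 0, "dz": 0.085, "roll": 0, "fingers": 1}, {"dx": 0.137, "dy": 0, "dz": 0.09, "roll": 0, "fingers": 1}]}}

```text
time: 15.65
tool_pos: [0.7328, 0.005, 0.2268]
tcp_rot: [3.14, -0.111, -0.004]
wrist_force: [0.8, -0.6, 1.0]
width: -0.001
grip_force: 0.0
```

```bash
python3 - <<'E'
from h import *
s=read_state();p=s["tool_pos"];print(p,s["wrist_force"])
for f in np.arange(1.8,.7,-.1):
    P=[-.166*np.cos(f)+.005*np.sin(f)+.011,0,.065+.166*np.sin(f)+.005*np.cos(f)]
    print(round(f,2),end=" ");go(hood(*P),T)
E
```

```text
[0.73283844 0.00504414 0.22676849] [ 0.82309372 -0.59620818  1.02353085]
1.8 d [-0.027  -0.0008  0.0013] roll 0.0
1.7 d [-0.0433 -0.0008 -0.0021] roll 0.0
1.6 d [-0.0598 -0.0008 -0.0039] roll 0.0
1.5 d [-0.0764 -0.0008 -0.004 ] roll 0.0
1.4 d [-0.0929 -0.0008 -0.0024] roll 0.0
1.3 d [-0.1092 -0.0008  0.0007] roll 0.0
1.2 d [-0.1251 -0.0008  0.0055] roll 0.0
1.1 d [-0.1404 -0.0008  0.0119] roll 0.0
1.0 d [-0.155  -0.0008  0.0198] roll 0.0
0.9 d [-0.1688 -0.0008  0.029 ] roll 0.0
0.8 d [-0.1816 -0.0008  0.0396] roll 0.0
```

>>> {"api": "step_arm", "payload": {"commands": [{"dx": -0.014, "dy": 0, "dz": 0.001, "roll": 0, "fingers": 1}, {"dx": -0.027, "dy": 0, "dz": 0, "roll": 0, "fingers": 1}, {"dx": -0.037, "dy": 0, "dz": -0.001, "roll": 0, "fingers": 1}, {"dx": -0.047, "dy": 0, "dz": -0.002, "roll": 0, "fingers": 1}, {"dx": -0.06, "dy": 0, "dz": -0.004, "roll": 0, "fingers": 1}, {"dx": -0.073, "dy": 0, "dz": -0.004, "roll": 0, "fingers": 1}, {"dx": -0.086, "dy": 0, "dz": -0.003, "roll": 0, "fingers": 1}, {"dx": -0.097, "dy": 0, "dz": -0.002, "roll": 0, "fingers": 1}]}}

```text
time: 16.65
tool_pos: [0.6397, 0.0117, 0.2342]
tcp_rot: [3.14, -0.111, 0.016]
wrist_force: [5.7, -0.2, 2.6]
width: 0.004
grip_force: 3.1
```

```bash
python3 - <<'E'
from h import *
s=read_state();p=s["tool_pos"];print(p,s["wrist_force"]);cover()
for f in np.arange(1.4,.6,-.1):
    P=[-.166*np.cos(f)+.005*np.sin(f)+.011,0,.065+.166*np.sin(f)+.005*np.cos(f)]
    print(round(f,2),end=" ");go(hood(*P),T)
E
```

```text
[0.63966346 0.01171272 0.23420571] [ 5.7184201  -0.2105556   2.61873541]
side 594 face ang pctl [1.392 1.407 1.439] joint~ 1.133
wrist 8727 face ang pctl [1.408 1.426 1.431] joint~ 1.152
1.4 d [ 0.0018 -0.0007  0.0039] roll 0.0
1.3 d [-0.0145 -0.0007  0.0069] roll 0.0
1.2 d [-0.0305 -0.0007  0.0116] roll 0.0
1.1 d [-0.0458 -0.0007  0.0178] roll 0.0
1.0 d [-0.0605 -0.0007  0.0255] roll 0.0
0.9 d [-0.0744 -0.0007  0.0347] roll 0.0
0.8 d [-0.0872 -0.0007  0.0452] roll 0.0
0.7 d [-0.099  -0.0007  0.0569] roll 0.0
```

>>> {"api": "step_arm", "payload": {"commands": [{"dx": -0.01, "dy": 0, "dz": 0.003, "roll": 0, "fingers": 1}, {"dx": -0.02, "dy": 0, "dz": 0.007, "roll": 0, "fingers": 1}, {"dx": -0.031, "dy": 0, "dz": 0.01, "roll": 0, "fingers": 1}, {"dx": -0.041, "dy": 0, "dz": 0.014, "roll": 0, "fingers": 1}, {"dx": -0.051, "dy": 0, "dz": 0.019, "roll": 0, "fingers": 1}, {"dx": -0.061, "dy": 0, "dz": 0.024, "roll": 0, "fingers": 1}, {"dx": -0.07, "dy": 0, "dz": 0.03, "roll": 0, "fingers": 1}, {"dx": -0.078, "dy": 0, "dz": 0.036, "roll": 0, "fingers": 1}]}}

```text
time: 17.8
tool_pos: [0.5587, 0.0174, 0.1942]
tcp_rot: [-3.14, 0.111, 0.001]
wrist_force: [1.9, 0.5, 5.4]
width: 0.001
grip_force: 2.1
```

```bash
python3 - <<'E'
from h import *
s=read_state();p=s["tool_pos"];print(p,s["wrist_force"]);cover()
for f in np.arange(.95,.5,-.1):
    x,z=lipc(f);print(round(f,2),end=" ");go(hood(x,0,z+.005),T)
E
```

```text
[0.55868509 0.01739565 0.19419501] [1.90775019 0.54909163 5.39068205]
side 628 face ang pctl [0.873 0.906 0.916] joint~ 0.632
wrist 10965 face ang pctl [0.886 0.892 0.899] joint~ 0.618
0.95 d [-0.005  -0.0008 -0.017 ] roll 0.0
0.85 d [-0.0184 -0.0008 -0.0063] roll 0.0
0.75 d [-0.0307 -0.0009  0.0058] roll 0.0
0.65 d [-0.0418 -0.0009  0.019 ] roll 0.0
0.55 d [-0.0514 -0.0009  0.0332] roll 0.0
```

>>> {"api": "step_arm", "payload": {"commands": [{"dx": 0, "dy": 0, "dz": -0.02, "roll": 0, "fingers": 1}, {"dx": -0.013, "dy": 0, "dz": -0.018, "roll": 0, "fingers": 1}, {"dx": -0.016, "dy": 0, "dz": -0.007, "roll": 0, "fingers": 1}, {"dx": -0.02, "dy": 0, "dz": 0, "roll": 0, "fingers": 1}, {"dx": -0.028, "dy": 0, "dz": 0.009, "roll": 0, "fingers": 1}, {"dx": -0.035, "dy": 0, "dz": 0.017, "roll": 0, "fingers": 1}, {"dx": -0.042, "dy": 0, "dz": 0.026, "roll": 0, "fingers": 1}, {"dx": -0.047, "dy": 0, "dz": 0.034, "roll": 0, "fingers": 1}]}}

```text
time: 18.95
tool_pos: [0.5101, 0.0209, 0.1593]
tcp_rot: [-3.139, 0.111, 0.006]
wrist_force: [-4.1, -0.2, 6.3]
width: -0.0
grip_force: 3.0
```

```bash
python3 - <<'E'
from h import *
s=read_state();p=s["tool_pos"];print(p,s["wrist_force"]);cover()
for f in [.65,.6,.55,.5,.45,.4,.35,.3,.244]:
    x,z=lipc(f);print(round(f,3),end=" ");go(hood(x,0,z+.005),T)
E
```

```text
[0.51006432 0.02086687 0.15930542] [-4.05301189 -0.18340518  6.34030868]
side 401 face ang pctl [0.546 0.572 0.585] joint~ 0.298
top 246 face ang pctl [0.527 0.552 0.566] joint~ 0.278
wrist 14025 face ang pctl [0.559 0.567 0.574] joint~ 0.293
0.65 d [ 0.0047 -0.0009 -0.0154] roll 0.0
0.6 d [-0.0003 -0.0009 -0.0084] roll 0.0
0.55 d [-0.005  -0.0009 -0.0012] roll 0.0
0.5 d [-0.0093 -0.0009  0.0063] roll 0.0
0.45 d [-0.0132 -0.0009  0.0139] roll 0.0
0.4 d [-0.0167 -0.0009  0.0218] roll 0.0
0.35 d [-0.0199 -0.0009  0.0298] roll 0.0
0.3 d [-0.0226 -0.0009  0.0379] roll 0.0
0.244 d [-0.0252 -0.0009  0.0472] roll 0.0
```

>>> {"api": "step_arm", "payload": {"commands": [{"dx": -0.003, "dy": 0, "dz": 0.006, "roll": 0, "fingers": 1}, {"dx": -0.007, "dy": 0, "dz": 0.012, "roll": 0, "fingers": 1}, {"dx": -0.01, "dy": 0, "dz": 0.018, "roll": 0, "fingers": 1}, {"dx": -0.013, "dy": 0, "dz": 0.023, "roll": 0, "fingers": 1}, {"dx": -0.015, "dy": 0, "dz": 0.027, "roll": 0, "fingers": 1}, {"dx": -0.015, "dy": 0, "dz": 0.027, "roll": 0, "fingers": 1}]}}

```text
time: 19.85
tool_pos: [0.4967, 0.0217, 0.1323]
tcp_rot: [3.14, -0.111, -0.003]
wrist_force: [0.1, -0.1, 0.4]
width: 0.004
grip_force: 0.0
```

>>> {"api": "step_arm", "payload": {"commands": [{"dx": -0.001, "dy": 0, "dz": 0.001, "roll": 0, "fingers": 1}, {"dx": -0.001, "dy": 0, "dz": 0.002, "roll": 0, "fingers": 1}, {"dx": -0.002, "dy": 0, "dz": 0.003, "roll": 0, "fingers": 1}, {"dx": -0.002, "dy": 0, "dz": 0.004, "roll": 0, "fingers": 1}, {"dx": -0.002, "dy": 0, "dz": 0.005, "roll": 0, "fingers": 1}, {"dx": -0.003, "dy": 0, "dz": 0.006, "roll": 0, "fingers": 1}, {"dx": -0.003, "dy": 0, "dz": 0.007, "roll": 0, "fingers": 1}, {"dx": -0.003, "dy": 0, "dz": 0.008, "roll": 0, "fingers": 1}]}}

```text
time: 20.85
tool_pos: [0.494, 0.0219, 0.1248]
tcp_rot: [-3.14, 0.111, 0.002]
wrist_force: [-2.8, -0.1, 2.9]
width: 0.0
grip_force: 1.5
```

```bash
python3 - <<'E'
from h import *
s=read_state();p=s["tool_pos"];print(p,s["wrist_force"]);cover()
x,z=lipc(.244);go(hood(x,0,z+.005),T)
E
```

```text
[0.49396901 0.02192796 0.12478684] [-2.84252523 -0.13698145  2.86569087]
side 312 face ang pctl [0.33  0.351 0.363] joint~ 0.077
top 213 face ang pctl [0.319 0.338 0.355] joint~ 0.064
wrist 14097 face ang pctl [0.35  0.357 0.366] joint~ 0.083
d [-0.0085 -0.0008  0.0132] roll 0.0
```

>>> {"api": "step_arm", "payload": {"commands": [{"dx": -0.0005, "dy": 0, "dz": 0.001, "roll": 0, "fingers": 1}, {"dx": -0.001, "dy": 0, "dz": 0.002, "roll": 0, "fingers": 1}, {"dx": -0.001, "dy": 0, "dz": 0.003, "roll": 0, "fingers": 1}, {"dx": -0.0015, "dy": 0, "dz": 0.004, "roll": 0, "fingers": 1}, {"dx": -0.0015, "dy": 0, "dz": 0.005, "roll": 0, "fingers": 1}, {"dx": -0.002, "dy": 0, "dz": 0.006, "roll": 0, "fingers": 1}, {"dx": -0.002, "dy": 0, "dz": 0.007, "roll": 0, "fingers": 1}, {"dx": -0.002, "dy": 0, "dz": 0.008, "roll": 0, "fingers": 1}]}}

```text
time: 22.0
tool_pos: [0.4928, 0.022, 0.1187]
tcp_rot: [-3.14, 0.111, -0.001]
wrist_force: [-6.4, 0.0, 9.6]
width: -0.003
grip_force: 5.1
```

>>> {"api": "step_arm", "payload": {"commands": [{"dx": 0, "dy": 0, "dz": 0.0005, "roll": 0, "fingers": 1}, {"dx": 0, "dy": 0, "dz": 0.001, "roll": 0, "fingers": 1}, {"dx": 0, "dy": 0, "dz": 0.0015, "roll": 0, "fingers": 1}, {"dx": -0.0005, "dy": 0, "dz": 0.002, "roll": 0, "fingers": 1}, {"dx": -0.0005, "dy": 0, "dz": 0.0025, "roll": 0, "fingers": 1}, {"dx": -0.0005, "dy": 0, "dz": 0.003, "roll": 0, "fingers": 1}, {"dx": -0.0005, "dy": 0, "dz": 0.0035, "roll": 0, "fingers": 1}, {"dx": -0.0005, "dy": 0, "dz": 0.004, "roll": 0, "fingers": 1}]}}

```text
time: 23.0
tool_pos: [0.4918, 0.0221, 0.113]
tcp_rot: [-3.14, 0.111, 0.001]
wrist_force: [-3.0, 0.2, 4.0]
width: -0.0
grip_force: 2.0
```

>>> {"api": "step_arm", "payload": {"commands": [{"dx": 0, "dy": 0, "dz": 0.0005, "roll": 0, "fingers": 1}, {"dx": 0, "dy": 0, "dz": 0.001, "roll": 0, "fingers": 1}, {"dx": 0, "dy": 0, "dz": 0.0015, "roll": 0, "fingers": 1}, {"dx": 0, "dy": 0, "dz": 0.002, "roll": 0, "fingers": 1}, {"dx": 0, "dy": 0, "dz": 0.0025, "roll": 0, "fingers": 1}, {"dx": 0, "dy": 0, "dz": 0.003, "roll": 0, "fingers": 1}, {"dx": 0, "dy": 0, "dz": 0.0035, "roll": 0, "fingers": 1}, {"dx": 0, "dy": 0, "dz": 0.004, "roll": 0, "fingers": 1}]}}

```text
time: 24.0
tool_pos: [0.4924, 0.0221, 0.1111]
tcp_rot: [-3.14, 0.111, -0.0]
wrist_force: [-7.5, 0.5, 17.8]
width: 0.003
grip_force: 8.6
```

```bash
python3 - <<'E'
from h import *
s=read_state();p=s["tool_pos"];print(p,s["wrist_force"]);cover()
E
```

```text
[0.49240119 0.02209428 0.11105222] [-7.49789988  0.48097496 17.77946283]
side 349 face ang pctl [0.252 0.271 0.283] joint~ -0.003
top 242 face ang pctl [0.242 0.261 0.277] joint~ -0.013
wrist 13444 face ang pctl [0.272 0.279 0.288] joint~ 0.005
```

>>> {"api": "step_arm", "payload": {"commands": [{"dx": 0, "dy": 0, "dz": 0.001, "roll": 0, "fingers": 1}, {"dx": 0, "dy": 0, "dz": 0.002, "roll": 0, "fingers": 1}, {"dx": 0, "dy": 0, "dz": 0.003, "roll": 0, "fingers": 1}, {"dx": 0, "dy": 0, "dz": 0.003, "roll": 0, "fingers": 1}]}}

```text
time: 24.65
tool_pos: [0.4925, 0.0221, 0.1107]
tcp_rot: [3.14, -0.111, 0.0]
wrist_force: [-15.1, -0.4, 32.0]
width: 0.001
grip_force: 15.9
```

>>> {"api": "step_arm", "payload": {"commands": [{"dx": -0.001, "dy": 0, "dz": -0.004, "roll": 0, "fingers": 1}, {"dx": -0.002, "dy": 0, "dz": -0.03, "roll": 0, "fingers": 1}, {"dx": -0.004, "dy": 0, "dz": -0.08, "roll": 0, "fingers": 1}, {"dx": -0.01, "dy": 0.03, "dz": -0.14, "roll": 0, "fingers": 1}, {"dx": -0.02, "dy": 0.05, "dz": -0.17, "roll": 0, "fingers": 1}, {"dx": -0.02, "dy": 0.05, "dz": -0.17, "roll": 0, "fingers": 1}, {"dx": -0.02, "dy": 0.05, "dz": -0.17, "roll": 0, "fingers": 1}]}}

```text
time: 25.52
tool_pos: [0.4684, -0.0263, 0.275]
tcp_rot: [-3.139, 0.112, 0.001]
wrist_force: [-0.5, -0.0, -0.1]
width: -0.003
grip_force: 0.0
```

```bash
python3 - <<'E'
from h import *
s=read_state();print(s["tool_pos"],s["wrist_force"],s["time"]);cover()
i,_=read_camera("wrist");cv2.imwrite("pics/c6.png",i)
E
```

```text
[ 0.46843318 -0.02626095  0.27500916] [-0.54134749 -0.02243099 -0.05762665] 25.525
side 616 face ang pctl [0.256 0.272 0.283] joint~ -0.002
top 430 face ang pctl [0.248 0.264 0.281] joint~ -0.01
wrist 4145 face ang pctl [0.268 0.277 0.284] joint~ 0.003
```

View pics/c6.png

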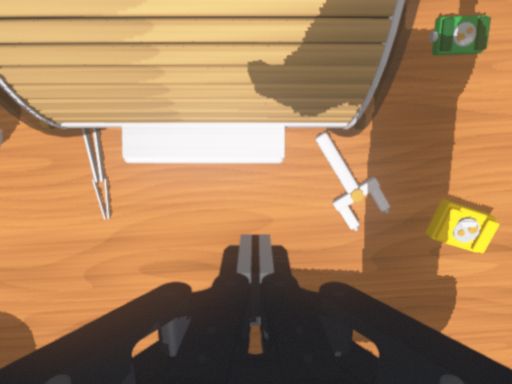

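The cover is closed with its lip at (203,143). The tweezers at (98,175) and the wrench at (352,185) are undisturbed, and the gripper is clear of everything.

```bash
python3 -c "from workcell import finish_job;print(finish_job())"
```

```text
the job is handed in; nothing more can be done
None
```

The job is handed in: the green holder stands movement side up on the cork pad about 10 mm in front of its centre, and the cover was eased past its catches and reads closed in the last camera check. The cup, tweezers and wrench were not touched, and no verdict came back.

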